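# Check the seal of the short wide jar and count it

## Task

Check the seal of the short, wide pickle jar: with the fingertips, lightly press the springy dome in the middle of its lid all the way down, keep it down for a moment, and let it come back up, leaving the jar standing where it is. Then count the jar by pressing the middle key of the tally counter right down and letting it go. Do not touch the other jars or press the other keys, leave everything else on the table where it is, and pick nothing up.

Things in the scene. Friction and masses are not known exactly. Their poses are not given: they have to be found in the camera images.
- jar_squat: The short, wide jar to check: a loose pickle jar with paper label and plain steel lid, body 84 mm in diameter, the flat of the lid 75 mm above the table, 0.3 to 0.55 kg; the only jar that is both short and wide. Origin: centre of its underside, z up.
- squat_dome_top (a point): Middle of the top of the springy round dome (48 mm across) in the centre of that jar's lid. At rest it lies 80 mm above the table, 5 mm proud of the lid (lid 80 mm across). It moves down with the dome.
- squat_dome (a joint): How far that dome is pushed down, m: 0 at rest, 0.004 when it stops. It begins to give at 2.5 N, is fully down at 4.5 N, and springs back when let go.
- tally: Tally counter fixed to the table: a grey case 80 x 200 x 40 mm with three identical round black keys in a row along its own y axis, 60 mm apart, each with a small counting window behind it. Origin: centre of its underside, z up; keys lie at own x = -8 mm and y = -60, 0 and +60 mm.
- key_mid_top (a point): Middle of the top of the middle key (24 mm across). At rest 56 mm above the table, 14 mm above the 2 mm collar on the case it sinks into.
- key_mid (a joint): How far the middle key is pressed, m: 0 at rest, 0.006 fully down. It begins to give at 2 N, is fully down at 4.4 N, and springs back.
- key_left (a joint): The key at own y = +60 mm of the counter, same values and springs as the middle key. Not to be pressed.
- key_right (a joint): The key at own y = -60 mm of the counter, same values and springs as the middle key. Not to be pressed.
- jar_small: Short, narrow pickle jar, 64 mm in diameter, 80 mm high with its dome. A bystander: leave it alone. Origin: centre of its underside, z up.
- jar_tall_wide: Tall, wide pickle jar, 84 mm in diameter, 113 mm high with its dome. A bystander: leave it alone. Origin: centre of its underside, z up.
- jar_tall_a: Tall, narrow pickle jar, 64 mm in diameter, 113 mm high with its dome. A bystander: leave it alone. Origin: centre of its underside, z up.
- jar_tall_b: A second tall, narrow pickle jar, 64 mm in diameter, 113 mm high with its dome. A bystander: leave it alone. Origin: centre of its underside, z up.
- spice_pot: Small amber glass pot with a lid, 38 mm in diameter, 42 mm high, standing among the jars. A bystander: leave it alone. Origin: centre of its underside, z up.
- band: Loose steel screw band (ring) lying flat, 86 mm across, 16 mm high. A bystander: leave it alone. Origin: centre of its underside, z up.
- paddle: Spatula about 240 mm long lying flat between the robot and the jars. A bystander: leave it alone. Origin: underside, about the middle of its length.

How it is judged:
On the way, in this order (a step that is already met when the one before it is completed fails the run):
1. the dome of the short wide jar is pressed down by the fingers (value of joint squat_dome above 0.0028 m and contact force between the fingers and jar_squat above 0.5 N), for 0.2 s.
2. with the dome let go, the middle key of the tally counter is pressed by the fingers (value of joint key_mid above 0.004 m and value of joint squat_dome below 0.001 m and contact force between the fingers and tally above 0.5 N), for 0.05 s.
At the end, for the whole second after the job is handed in: The dome was pressed down (2.8 mm or more, for 0.2 s) and then the middle key (4 mm or more). At the end the dome and all keys are up again, the short wide jar stands upright at rest within 20 mm of where it was, the other jars within 10 mm, and the spice pot, band and paddle within 20 mm of theirs (value of joint squat_dome below 0.001 m and value of joint each of key_mid, key_left, key_right below 0.0015 m and distance of each of jar_squat, spice_pot, band, paddle from where it was at the start of the episode below 0.02 m and angle between jar_squat's own z axis and vertical below 0.1 rad and height (world z) of jar_squat below 0.006 m and linear speed of jar_squat below 0.02 m/s and distance of each of jar_small, jar_tall_wide, jar_tall_a, jar_tall_b from where it was at the start of the episode below 0.01 m); the robot touches nothing.
It fails at once if another jar is touched or moved (contact force between any of the arm, the fingers and jar_small above 0.8 N or distance of any of jar_small, jar_tall_wide, jar_tall_a, jar_tall_b from where it was at the start of the episode above 0.01 m or contact force between any of the arm, the fingers and jar_tall_wide above 0.8 N or contact force between any of the arm, the fingers and jar_tall_a above 0.8 N or contact force between any of the arm, the fingers and jar_tall_b above 0.8 N).
It fails at once if the short wide jar is pressed hard (over 20 N) (contact force between any of the fingers, the arm and jar_squat above 20 N).
It fails at once if the short wide jar is lifted, tipped or shoved from its place (height (world z) of jar_squat above 0.008 m or angle between jar_squat's own z axis and vertical above 0.15 rad or distance of jar_squat from where it was at the start of the episode above 0.02 m).
It fails at once if an outer key of the tally counter is pressed (value of joint any of key_left, key_right above 0.002 m).
It fails at once if the spice pot, screw band or paddle is disturbed (distance of any of spice_pot, band, paddle from where it was at the start of the episode above 0.02 m).
It also fails if it takes over 43 s, if anything falls off the work surface, if the arm or the gripper's body presses on something with over 40 N, if the wrist force passes 120 N, or if a joint passes its speed limit or range.

## Robot

A 6-joint arm with a two-finger parallel gripper is mounted at the origin on the work surface. World frame = base frame: x ahead of the robot, y to its left, z up, the work surface at z = 0. Lengths are in m, angles in rad, forces in N, time in s.
With the tool pointing down it reaches from about 0.35 to 0.775 m from the base axis. Payload 7.3 kg.
Tool frame: the origin (TCP) lies on the centre line of the jaws, within the pads' length; the fingertips stand 17 mm ahead of it and the grasp point (between the pads) lies 2 mm behind it (robot.tcp_to_tips is the distance from the TCP to the fingertips, in m); z points along the fingers, y is the line along which they close (so a half turn about z gives the same grasp; the last joint's range is limited). The gripper opens to 92 mm and grips with 3 to 60 N. Pads are 19 mm wide; open, the fingers measure 130 mm over their backs; the gripper's body (75 mm by 190 mm) begins 47 mm behind the grasp point.
Start: joints at [1.039, 0.342, 1.524, -0, 1.275, -0.146], TCP at [0.198, 0.486, 0.244] pointing down, gripper open.
Joint ranges: [-2.53, 2.53], [-0.77, 2.02], [0.04, 2.7], [-1, 4.14], [0.28, 2.66], [-3.11, 3.11]. Speed limits (rad/s): [2.57, 2.57, 3.14, 3.14, 3.14, 3.14].

## Interface

Orientations are given as [roll, pitch, yaw] about the fixed x, y, z axes, in that order (R = Rz(yaw) Ry(pitch) Rx(roll)).
In Python, from cell import robot gives the robot as it stands. The module is installed in compiled form; this text tells all that it offers.
- The arm moves only by the tool carry_out, never from a script. Its argument "commands" is a list of rows, each a list of 3 entries, a list of its own where there are three numbers: the shift along the tool's x, y, z in m, then the turn about the tool's z in rad, then the opening, from 0 (shut) to 1 (fully open). In form: [[[dx, dy, dz], yaw, claw], ...]. A call has 1 to 20 rows; each row shifts and turns the commanded pose from where the row before left it, along the tool's axes as they then stand; what a row does not reach is not made up. A row lasts 1/8 s, in which the tool goes at most 62.5 mm and 10.7 degrees, less where a joint would pass 70% of its speed; a pose out of reach is approached as far as the arm can. A call is refused whole if a number of a shift passes 0.0625 or a number of a turn 0.188, either way. A call with a gripper value outside its range is refused whole. The fingers move at their own pace and stop on an object; "newtons" is the grip in N (left out, the last holds). Time passes only in rows, so rows that do not move let the fingers close. It gives the time, the measured TCP pose, the force, the opening and the grip force at its end, in the units of the state.
- robot.observe(): the state, without advancing time (a new reading comes with each control period).
- robot.read_camera(name): name is "scene" or "top"; returns a dict with "pixels" (400x640x3 uint8, red, green, blue), "fx", "fy", "cx", "cy" (pixels), "k1" (the pictures are not rectified: a ray, as slopes to the right and down, at radius r is drawn at 1 + k1 r^2 times it, then the intrinsics apply), "view" (4x4, takes a point from world to camera coordinates). Camera axes: x right, y up, looking along -z (the intrinsics and any distortion apply to the point x, -y, -z); pixel columns grow to the right and rows downward; lengths in m; the calibration is good to about 2 mm. A picture is of the moment at which its call begins. There is no depth.
- robot.hand_in(): hands the job in; it is judged then, once.
Trained networks look in a picture, given as the dict that the camera call returned (one of the last four; its "shot" number tells which), for a name from the list of things; names that differ only in an ending like _2 or _b are one class to them, and where a whole thing is asked for, a point or a joint stands for the part that bears it (a point fixed in the world has none). Each returns a list of dicts, best first, with "p" (0 to 1); they miss things now and then, are a little off and sometimes report something else, mostly with a low value. They report only what shows in the picture. A call takes as long as a camera call.
- robot.find_in(picture, name): "at" ([column, row] in pixels, amid what is visible of it).
- robot.tip_of(picture, name): "at" ([column, row] in pixels: a listed point, or the origin of a listed thing).
The state is a dict: "time": time; "qpos": joint angles; "qvel": joint speeds; "joint_efforts": joint torques, N m; "tool_pos": TCP position; "tool_rot": TCP orientation; "contact_force": force on the tool from outside, world axes, zero at the start; "torque": the same for the moment, N m; "opening": finger opening in m; "grip_force": force on a finger pad.
Only numpy, scipy, OpenCV 4.12 (cv2) and the standard library are available. Lean on these libraries where they do the work, as an engineer would, in place of code of your own. Each camera call takes 0.05 s, during which the arm holds its last target. There are 200 camera calls.

## Working session

There is one attempt and no reset: what is moved stays moved. The work goes in short steps, Python scripts to look and compute and a tool call to move; the robot and the scene stay as the last step left them, time stands still between calls to the robot, and variables do not carry over. Pictures are saved under pics/ and viewed, at most 10 in all, crops included, and the job is handed in when it is done.

Besides the shell and the picture viewer there is one more tool, called in YAML: its name, and indented under it one key for each argument. carry_out: Moves the arm, as the interface text tells. Its arguments: {"type":"object","properties":{"commands":{"type":"array"},"newtons":{"type":"number"}},"required":["commands"]}

```bash
mkdir -p pics; cat > h.py <<'E'
import numpy as np, cv2
from cell import robot
def ray(c,px):
    u=np.array([(px[0]-c['cx'])/c['fx'],(px[1]-c['cy'])/c['fy']])
    s=u.copy()
    for _ in range(20): s=u/(1+c['k1']*(s@s))
    V=np.array(c['view']);R=V[:3,:3]
    return -R.T@V[:3,3], R.T@np.array([s[0],-s[1],-1])
def onz(c,px,z):
    o,d=ray(c,px); return o+d*(z-o[2])/d[2]
def proj(c,p):
    V=np.array(c['view']);q=V[:3,:3]@np.array(p)+V[:3,3]
    s=np.array([q[0],-q[1]])/-q[2]; s=s*(1+c['k1']*(s@s))
    return np.array([s[0]*c['fx']+c['cx'],s[1]*c['fy']+c['cy']])
E
python3 - <<'E'
from h import *
P={'squat_dome_top':.08,'key_mid_top':.056,'tally':0,'jar_squat':0,'jar_small':0,'jar_tall_wide':0,'jar_tall_a':0,'spice_pot':0,'band':0,'paddle':0}
for n in ['top','scene']:
    c=robot.read_camera(n); cv2.imwrite(f'pics/{n}.png',c['pixels'][:,:,::-1])
    for k,z in P.items():
        for d in robot.tip_of(c,k)[:3]: print(n,k,round(d['p'],2),np.round(d['at']),onz(c,d['at'],z).round(3))
s=robot.observe();print(s['time'],s['tool_pos'],s['tool_rot'],s['contact_force'],s['opening'])
E
```

```text
top squat_dome_top 0.82 [294. 229.] [0.487 0.074 0.08 ]
top key_mid_top 0.44 [376. 190.] [ 0.591 -0.154  0.056]
top tally 0.92 [371. 190.] [ 0.602 -0.146  0.   ]
top tally 0.49 [295. 186.] [0.622 0.071 0.   ]
top jar_squat 0.75 [293. 232.] [0.488 0.08  0.   ]
top jar_small 0.88 [241. 182.] [0.635 0.226 0.   ]
top jar_small 0.62 [370. 192.] [ 0.598 -0.143  0.   ]
top jar_tall_wide 0.75 [297. 187.] [0.616 0.066 0.   ]
top jar_tall_a 0.92 [190. 209.] [0.562 0.373 0.   ]
top jar_tall_a 0.56 [247. 241.] [0.467 0.211 0.   ]
top spice_pot 0.44 [276. 210.] [0.552 0.127 0.   ]
top band 0.8 [338. 140.] [ 0.754 -0.057  0.   ]
top paddle 0.76 [256. 276.] [0.368 0.186 0.   ]
top paddle 0.43 [298. 188.] [0.615 0.063 0.   ]
scene squat_dome_top 0.67 [351. 180.] [0.494 0.075 0.08 ]
scene key_mid_top 0.48 [264. 182.] [ 0.596 -0.131  0.056]
scene tally 0.74 [260. 189.] [ 0.587 -0.16   0.   ]
scene tally 0.66 [258. 182.] [ 0.569 -0.179  0.   ]
scene jar_squat 0.92 [350. 199.] [0.491 0.075 0.   ]
scene jar_small 0.65 [380. 265.] [0.632 0.23  0.   ]
scene jar_tall_wide 0.94 [319. 234.] [ 0.631  0.06  -0.   ]
scene jar_tall_wide 0.65 [401. 213.] [0.467 0.214 0.   ]
scene jar_tall_a 0.88 [444. 268.] [0.563 0.364 0.   ]
scene jar_tall_a 0.78 [401. 213.] [0.465 0.214 0.   ]
scene spice_pot 0.63 [361. 228.] [0.56  0.144 0.   ]
scene band 0.68 [254. 250.] [ 0.752 -0.056  0.   ]
scene paddle 0.66 [404. 185.] [0.373 0.184 0.   ]
1.1 [0.19756182 0.48643597 0.24373657] [3.14148632e+00 2.42762591e-05 2.75577571e+00] [ 0.1093143   0.82914984 -0.57113666] 0.09140009111291462
```

View pics/top.png

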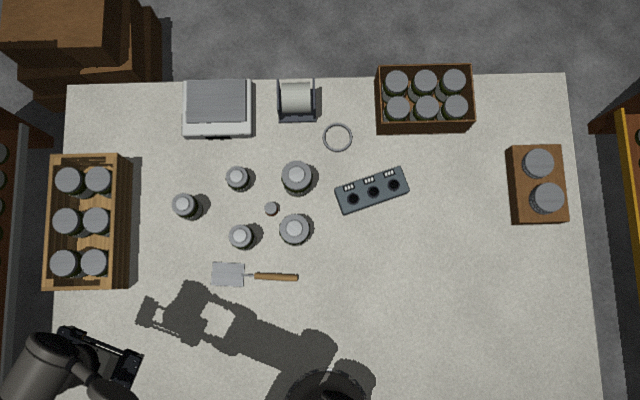

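View pics/scene.png

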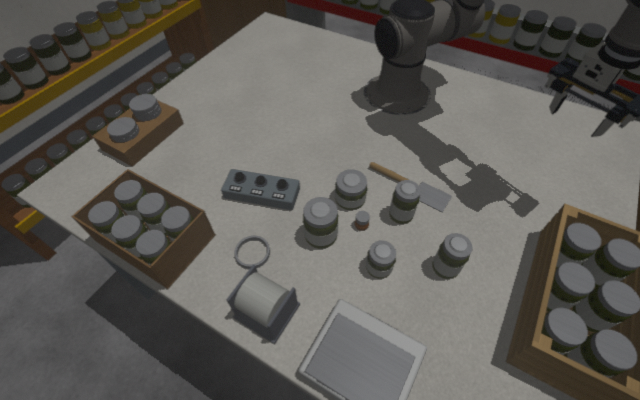

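The top view shows the squat jar at (294,229) with the tall wide jar behind it at (297,177). The tally's keys are at about (353,198), (373,191) and (393,184). The scene view agrees, with the dome at (351,180) and the middle key at (260,181). Next I'll refine these on enlarged crops.

```bash
python3 - <<'E'
from h import *
ims=[]
D=[.489,.075,.08];K=[.592,-.145,.056]
for n in ['top','scene']:
    c=robot.read_camera(n);im=c['pixels'][:,:,::-1].copy()
    for p,r in((D,[.04,.024]),(K,[.012])):
        a=proj(c,p).round().astype(int); x0,y0=a-25
        cr=cv2.resize(im[y0:y0+50,x0:x0+50],None,fx=8,fy=8,interpolation=cv2.INTER_CUBIC)[:300]if 0 else cv2.resize(im[y0:y0+50,x0:x0+50],(380,290),interpolation=cv2.INTER_CUBIC)
        for q in r:
            z=p[2]-(.005 if q==.04 else 0)
            t=np.linspace(0,6.28,40)
            pts=np.array([(proj(c,[p[0]+q*np.cos(v),p[1]+q*np.sin(v),z])-[x0,y0]+.5)*[7.6,5.8] for v in t])
            for w in pts.astype(int): cv2.circle(cr,tuple(int(i) for i in w),1,(0,0,255),-1)
        ims.append(cr)
    # dark key centroids
    g=cv2.cvtColor(im,cv2.COLOR_BGR2GRAY);a=proj(c,K).astype(int);x0,y0=a-[45,28]
    m=(g[y0:y0+56,x0:x0+90]<32).astype(np.uint8)
    N,l,s,ce=cv2.connectedComponentsWithStats(m)
    for i in range(1,N):
        if s[i,4]>15: q=ce[i]+[x0,y0];print(n,s[i],q.round(1),onz(c,q,.056).round(4),onz(c,q,.049).round(4))
cv2.imwrite('pics/crop.png',np.vstack([np.hstack(ims[:2]),np.hstack(ims[2:])]))
E
```

```text
top [62 19 10  9 67] [393.4 184.2] [ 0.6064 -0.2024  0.056 ] [ 0.6078 -0.2036  0.049 ]
top [42 26 10  9 66] [373.3 191.1] [ 0.5886 -0.1458  0.056 ] [ 0.5899 -0.1467  0.049 ]
top [22 33  9  9 65] [353.  198.2] [ 0.5704 -0.0892  0.056 ] [ 0.5716 -0.0897  0.049 ]
```

View pics/crop.png

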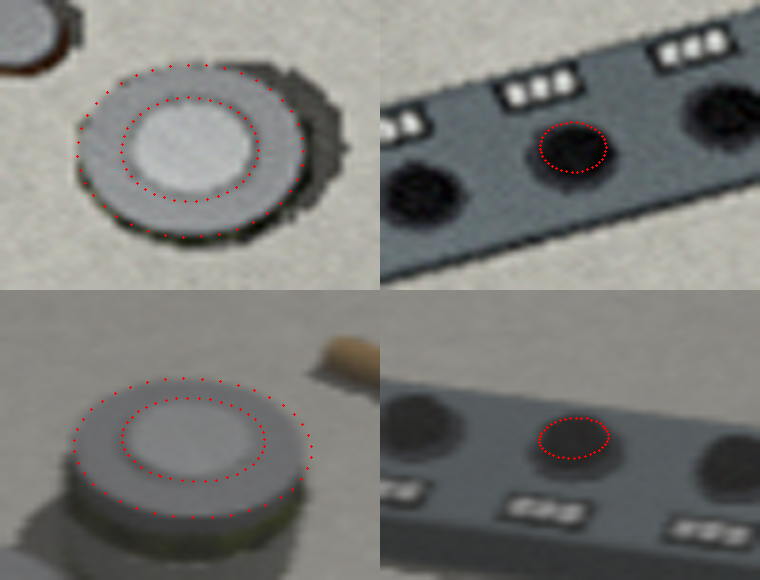

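carry_out:
  commands:
    - [[-0.01,-0.006,0],0,0]
    - [[-0.03,-0.019,0],0,0]
    - [[-0.03,-0.019,0],0,0]
    - [[-0.03,-0.019,0],0,0]
    - [[-0.03,-0.019,0],0,0]
    - [[-0.03,-0.019,0],0,0]
    - [[-0.03,-0.019,0],0,0]
    - [[-0.03,-0.019,0],0,0]
    - [[-0.03,-0.019,0],0,0]
    - [[-0.03,-0.019,0],0,0]
    - [[-0.03,-0.019,0],0,0]
    - [[-0.03,-0.019,0],0,0]
    - [[-0.03,-0.019,0],0,0]
    - [[-0.03,-0.019,0],0,0]
    - [[-0.024,-0.019,0],0,0]
    - [[0,0,0],0,0]
  newtons: 5

```text
time: 3.2
tool_pos: [0.4885, 0.0728, 0.2435]
tool_rot: [-3.141, 0.0, 2.753]
contact_force: [-0.6, 1.0, -0.6]
opening: 0.0006
grip_force: 0.0
```

carry_out:
  commands:
    - [[0.001,0.002,0.01],0,0]
    - [[0,0,0.03],0,0]
    - [[0,0,0.03],0,0]
    - [[0,0,0.03],0,0]
    - [[0,0,0.02],0,0]
    - [[0,0,0.01],0,0]
    - [[0,0,0.008],0,0]
    - [[0,0,0],0,0]
    - [[0,0,0],0,0]

```text
time: 4.32
tool_pos: [0.4882, 0.0772, 0.1063]
tool_rot: [3.141, 0.001, 2.756]
contact_force: [-0.7, 0.9, 0.7]
opening: 0.0006
grip_force: 0.0
```

```bash
python3 - <<'E'
from h import *
s=robot.observe();print(s['tool_pos'],s['contact_force'])
ims=[]
for n in ['top','scene']:
    c=robot.read_camera(n);im=c['pixels'][:,:,::-1]
    x,y=proj(c,[.489,.075,.09]).astype(int)
    ims.append(cv2.resize(im[y-40:y+40,x-40:x+40],(400,400),interpolation=cv2.INTER_CUBIC))
cv2.imwrite('pics/near.png',np.hstack(ims))
E
```

```text
[0.48824185 0.07717286 0.10632204] [-0.69321846  0.94857266  0.69875875]
```

View pics/near.png

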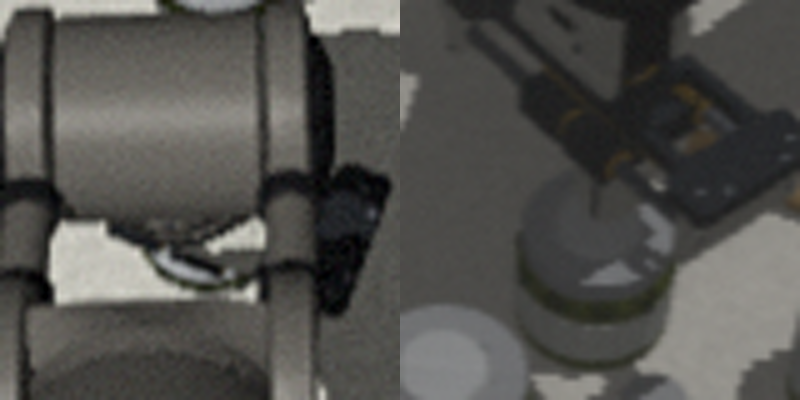

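The scene half of the crop shows the fingertips just above the middle of the dome, at about (597,213). I'll press gently.

carry_out:
  commands:
    - [[0,-0.002,0.003],0,0]
    - [[0,0,0.003],0,0]
    - [[0,0,0.002],0,0]
    - [[0,0,0.001],0,0]
    - [[0,0,0.001],0,0]
    - [[0,0,0],0,0]

```text
time: 5.18
tool_pos: [0.4871, 0.0752, 0.0958]
tool_rot: [-3.142, -0.0, 2.756]
contact_force: [-1.3, -0.6, 3.0]
opening: 0.0006
grip_force: 1.6
```

carry_out:
  commands:
    - [[0,0,0.001],0,0]
    - [[0,0,0.001],0,0]
    - [[0,0,0],0,0]

```text
time: 5.55
tool_pos: [0.4871, 0.0752, 0.0937]
tool_rot: [-3.142, -0.0, 2.756]
contact_force: [-2.4, -1.3, 3.8]
opening: 0.0005
grip_force: 2.1
```

carry_out:
  commands:
    - [[0,0,0.001],0,0]
    - [[0,0,0],0,0]
    - [[0,0,0],0,0]

```text
time: 5.92
tool_pos: [0.487, 0.0752, 0.0932]
tool_rot: [3.142, 0.0, 2.756]
contact_force: [-3.6, -1.1, 9.4]
opening: 0.0004
grip_force: 4.5
```

carry_out:
  commands:
    - [[0,0,0],0,0]
    - [[0,0,0],0,0]
    - [[0,0,-0.002],0,0]
    - [[0,0,-0.005],0,0]
    - [[0,0,-0.02],0,0]
    - [[0,0,-0.03],0,0]
    - [[0,0,-0.023],0,0]
    - [[-0.01,-0.01,0],0,0]
    - [[-0.024,-0.022,0],0,0]
    - [[-0.024,-0.022,0],0,0]
    - [[-0.024,-0.022,0],0,0]
    - [[-0.024,-0.022,0],0,0]
    - [[-0.024,-0.022,0],0,0]
    - [[-0.024,-0.022,0],0,0]
    - [[-0.024,-0.022,0],0,0]
    - [[0,0,0],0,0]
    - [[0,0,0],0,0]

```text
time: 8.05
tool_pos: [0.5897, -0.1437, 0.1714]
tool_rot: [3.141, -0.002, 2.755]
contact_force: [-0.3, 0.2, 0.7]
opening: 0.0004
grip_force: 0.0
```

carry_out:
  commands:
    - [[0,-0.001,0.02],0,0]
    - [[0,0,0.03],0,0]
    - [[0,0,0.02],0,0]
    - [[0,0,0.012],0,0]
    - [[0,0,0.008],0,0]
    - [[0,0,0],0,0]
    - [[0,0,0],0,0]

```text
time: 8.93
tool_pos: [0.5904, -0.1447, 0.0835]
tool_rot: [3.141, 0.001, 2.756]
contact_force: [1.0, -1.9, 0.9]
opening: 0.0007
grip_force: 0.0
```

```bash
python3 - <<'E'
from h import *
s=robot.observe();print(s['tool_pos'],s['contact_force'])
ims=[]
for n,w in [('scene',.06),('scene',.09)][:1]:
    c=robot.read_camera(n);im=c['pixels'][:,:,::-1]
    x,y=proj(c,[.59,-.145,.06]).astype(int)
    ims.append(cv2.resize(im[y-40:y+40,x-40:x+40],(400,400),interpolation=cv2.INTER_CUBIC))
    x,y=proj(c,[.49,.075,.06]).astype(int)
    ims.append(cv2.resize(im[y-40:y+40,x-40:x+40],(400,400),interpolation=cv2.INTER_CUBIC))
cv2.imwrite('pics/near2.png',np.hstack(ims))
E
```

```text
[ 0.59039113 -0.14470132  0.08346939] [ 0.96506496 -1.85240675  0.90758693]
```

View pics/near2.png

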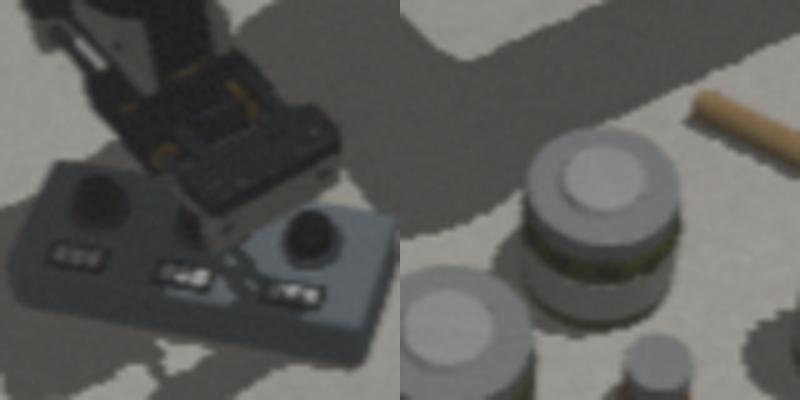

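The gripper is over the middle key at about (200,225). The dome on the squat jar is back up and the jar stands undisturbed. Now I'll press the key.

carry_out:
  commands:
    - [[0,0,0.004],0,0]
    - [[0,0,0.004],0,0]
    - [[0,0,0.003],0,0]
    - [[0,0,0.002],0,0]
    - [[0,0,0.001],0,0]
    - [[0,0,0],0,0]

```text
time: 9.72
tool_pos: [0.5899, -0.1446, 0.0689]
tool_rot: [3.142, -0.0, 2.756]
contact_force: [-2.4, 1.1, 3.4]
opening: 0.0008
grip_force: 1.8
```

carry_out:
  commands:
    - [[0,0,0.001],0,0]
    - [[0,0,0.001],0,0]
    - [[0,0,0.001],0,0]
    - [[0,0,0],0,0]
    - [[0,0,0],0,0]

```text
time: 10.35
tool_pos: [0.5899, -0.1446, 0.0671]
tool_rot: [3.142, 0.001, 2.756]
contact_force: [-5.4, 0.9, 13.2]
opening: 0.0003
grip_force: 6.8
```

The force jump to 13 N shows the key is fully down, so I'll release it and retreat.

carry_out:
  commands:
    - [[0,0,-0.002],0,0]
    - [[0,0,-0.005],0,0]
    - [[0,0,-0.02],0,0]
    - [[0,0,-0.03],0,0]
    - [[0,0,-0.03],0,0]
    - [[0,0,-0.03],0,0]
    - [[0,0,0],0,0]
    - [[0,0,0],0,0]

```text
time: 11.35
tool_pos: [0.5895, -0.1444, 0.1815]
tool_rot: [3.141, -0.002, 2.756]
contact_force: [0.4, 0.3, -0.6]
opening: 0.0006
grip_force: 0.0
```

```bash
python3 -c "
from h import *
s=robot.observe();print(s['time'],s['tool_pos'],s['contact_force']);print(robot.hand_in())"
```

```text
11.35 [ 0.58952056 -0.14440996  0.18154405] [ 0.40818165  0.31856499 -0.58288505]
the job is handed in; nothing more can be done
None
```

I pressed the short wide jar's dome fully down, held it and released it, then pressed the middle tally key fully down, released it and handed the job in at 11.35 s; the hand-in returned no verdict.

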